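# Put the saucepan lids away in the graded lid rack

### The job

The washed saucepan lids stand in the wire drainer in no particular order. Move them, one at a time, to the wooden lid rack so that they stand in a row by size, each on edge between its dowels and seated on both rails: the smallest in the slot where the rails are closest together, the largest where they are farthest apart. Leave the tin and the small bowl beside the racks where they are.

Things in the scene. Friction and masses are not known exactly. Their poses are not given: they have to be found in the camera images.
- lid_12: smallest of four flat white saucepan lids: 120 mm in diameter, 170 g, on edge in the wire drainer (lids 72 mm apart, loops beside them 60 mm high; lift straight up by the top rim). Origin: disc centre, mid thickness. y: the disc's axis, +y to the knob side; z up, x level. Flat and 8 mm thick within 23 mm of the rim; inside, swells 8 mm to +y; knob of 30 mm diameter ends 34 mm from the origin.
- slot_12: 120 mm lid's slot in the fixed beech rack: on two 12 mm round rails (tops at z = 26 mm, here 59 mm apart between centres) stand 2 pairs of dowels, 80 mm high, 22 mm clear at the foot, 29 at the tip; slots 72 mm apart. Origin: the disc centre of a lid seated upright, 79 mm up. y: along the row to the small end, = the lid's axis, knob either way; x along the disc; z up. Released lids lean up to 0.3 rad.
- lid_14: second smallest of four flat white saucepan lids: 140 mm in diameter, 200 g, on edge in the wire drainer (lids 72 mm apart, loops beside them 60 mm high; lift straight up by the top rim). Origin: disc centre, mid thickness. y: the disc's axis, +y to the knob side; z up, x level. Flat and 8 mm thick within 27 mm of the rim; inside, swells 8 mm to +y; knob of 30 mm diameter ends 34 mm from the origin.
- slot_14: 140 mm lid's slot in the fixed beech rack: on two 12 mm round rails (tops at z = 26 mm, here 68 mm apart between centres) stand 2 pairs of dowels, 90 mm high, 22 mm clear at the foot, 29 at the tip; slots 72 mm apart. Origin: the disc centre of a lid seated upright, 88 mm up. y: along the row to the small end, = the lid's axis, knob either way; x along the disc; z up. Released lids lean up to 0.3 rad.
- lid_16: second largest of four flat white saucepan lids: 160 mm in diameter, 230 g, on edge in the wire drainer (lids 72 mm apart, loops beside them 60 mm high; lift straight up by the top rim). Origin: disc centre, mid thickness. y: the disc's axis, +y to the knob side; z up, x level. Flat and 8 mm thick within 30 mm of the rim; inside, swells 8 mm to +y; knob of 30 mm diameter ends 34 mm from the origin.
- slot_16: 160 mm lid's slot in the fixed beech rack: on two 12 mm round rails (tops at z = 26 mm, here 77 mm apart between centres) stand 2 pairs of dowels, 100 mm high, 22 mm clear at the foot, 29 at the tip; slots 72 mm apart. Origin: the disc centre of a lid seated upright, 97 mm up. y: along the row to the small end, = the lid's axis, knob either way; x along the disc; z up. Released lids lean up to 0.3 rad.
- lid_18: largest of four flat white saucepan lids: 180 mm in diameter, 260 g, on edge in the wire drainer (lids 72 mm apart, loops beside them 60 mm high; lift straight up by the top rim). Origin: disc centre, mid thickness. y: the disc's axis, +y to the knob side; z up, x level. Flat and 8 mm thick within 34 mm of the rim; inside, swells 8 mm to +y; knob of 30 mm diameter ends 34 mm from the origin.
- slot_18: 180 mm lid's slot in the fixed beech rack: on two 12 mm round rails (tops at z = 26 mm, here 86 mm apart between centres) stand 2 pairs of dowels, 110 mm high, 22 mm clear at the foot, 29 at the tip; slots 72 mm apart. Origin: the disc centre of a lid seated upright, 106 mm up. y: along the row to the small end, = the lid's axis, knob either way; x along the disc; z up. Released lids lean up to 0.3 rad.
- tin: closed round green tin, 66 mm in diameter, 45 mm high, loose, beside the racks. Origin at the centre of its underside, z up. To be left alone.
- pale_bowl: small pale bowl, about 75 mm across, 28 mm high, loose, beside the racks. Origin at the centre of its underside, z up. To be left alone.
Mind the look-alikes: they are no part of the job. Leave any red look-alike of the lid_12 alone.

How it is judged:
By the outcome, as a careful person would: the job done as asked, in the order asked, and still so for the second after the job is handed in, with the robot touching nothing.
It also fails if it takes over 115 s, if anything falls off the work surface, if the arm or the gripper's body presses on something with over 40 N, if the wrist force passes 120 N, or if a joint passes its speed limit or range.

### The arm

A 6-joint arm with a two-finger parallel gripper is mounted at the origin on a cart in front of the work surface, level with it; the furniture and walls round the work are solid. World frame = base frame: x ahead of the robot, y to its left, z up, the work surface at z = 0. Lengths are in m, angles in rad, forces in N, time in s.
With the tool pointing down it reaches from about 0.35 to 0.95 m from the base axis. Payload 17.4 kg.
Tool frame: the origin (TCP) lies midway between the tips of the shut fingers; the grasp point (between the pads) lies 19 mm behind it (arm.grip_point_offset is the distance from the TCP to the grasp point, in m); z points along the fingers, y is the line along which they close (so a half turn about z gives the same grasp; the last joint's range is limited). The gripper opens to 93 mm and grips with 3 to 60 N. Pads are 15 mm wide; open, the fingers measure 128 mm over their backs; the gripper's body (75 mm by 188 mm) begins 65 mm behind the grasp point.
Start: joints at [1.135, 0.116, 1.442, -0, 1.584, -0.038], TCP at [0.261, 0.622, 0.219] pointing down, gripper open.
Joint ranges: [-2.83, 2.83], [-0.83, 2.19], [0.07, 2.5], [-1.14, 4.28], [0.01, 3], [-2.97, 2.97]. Speed limits (rad/s): [1.89, 1.89, 2.22, 3.14, 3.14, 3.14].

### API

Orientations are given as a unit quaternion [w, x, y, z].
In Python, from bench import status, capture, ticket, arm gives the robot as it stands. The module is installed in compiled form; this text tells all that it offers.
- The arm moves only by the tool play_rows, never from a script. Its argument "moves" is a list that holds one entry, the list of rows, each a list of 5 numbers: the shift along the tool's x, y, z in mm, then the turn about the tool's z in degrees, then the finger opening in mm, from 0 to 93. In form: [[[x, y, z, yaw, jaw], ...]]. A call has 1 to 12 rows; each row shifts and turns the commanded pose from where the row before left it, along the tool's axes as they then stand; what a row does not reach is not made up. A row lasts 1/10 s, in which the tool goes at most 50 mm and 8.59 degrees, less where a joint would pass 70% of its speed; a pose out of reach is approached as far as the arm can. A call with a gripper value outside its range is refused whole. The fingers move at their own pace and stop on an object; "force" is the grip in N (left out, the last holds). Time passes only in rows, so rows that do not move let the fingers close. It gives the time, the measured TCP pose, the force, the opening and the grip force at its end, in the units of the state.
- status.get_obs(): the state, without advancing time (a new reading comes with each control period).
- capture(name): name is "scene" or "side" or "wrist"; returns a dict with "frame" (420x560x3 uint8, red, green, blue), "fx", "fy", "cx", "cy" (pixels), "extrinsics" (4x4, takes a point from world to camera coordinates); the wrist camera has in their place "mount" (4x4, takes a point from camera to tool coordinates, whose origin is the TCP and whose axes are the flange's). Camera axes: x right, y down, z forward; pixel columns grow to the right and rows downward; lengths in m; the calibration is good to about 2 mm. A picture is of the moment at which its call begins: read the wrist's pose just before it. There is no depth.
- ticket.hand_in(): hands the job in; it is judged then, once.
The state is a dict: "t": time; "joints": joint angles; "joint_velocities": joint speeds; "joint_efforts": joint torques, N m; "ee_pos": TCP position; "tcp_rot": TCP orientation; "contact_force": force on the tool from outside, world axes, zero at the start; "ft_torque": the same for the moment, N m; "width": finger opening in m; "gripper_force": force on a finger pad.
Only numpy, scipy, OpenCV 4.12 (cv2) and the standard library are available. Lean on these libraries where they do the work, as an engineer would, in place of code of your own. Each camera call takes 0.05 s, during which the arm holds its last target. There are 200 camera calls.

## Working session

There is one attempt and no reset: what is moved stays moved. The work goes in short steps, Python scripts to look and compute and a tool call to move; the robot and the scene stay as the last step left them, time stands still between calls to the robot, and variables do not carry over. Pictures are saved under pics/ and viewed, at most 16 in all, crops included, and the job is handed in when it is done.

Besides the shell and the picture viewer there is one more tool, called after "Call:" as name([rows], argument=value, ...), one row to a line, values as JSON. play_rows: Moves the arm, as the interface text tells. Its arguments: {"type":"object","properties":{"moves":{"type":"array"},"force":{"type":"number"}},"required":["moves"]}

```bash
mkdir -p pics
python3 - <<'E'
from bench import status,capture,arm
import cv2,numpy as np,pickle
o=status.get_obs();print({k:np.round(v,3) for k,v in o.items()})
for n in ("scene","side","wrist"):
    c=capture(n);cv2.imwrite(f"pics/{n}0.png",c["frame"][:,:,::-1]);pickle.dump(c,open(f"pics/{n}0.pkl","wb"))
    print(n,c["fx"],c["cx"],c["cy"],np.round(c.get("extrinsics",c.get("mount")),3).tolist())
E
```

```text
{'t': np.float64(0.0), 'joints': array([ 1.135,  0.116,  1.442,  0.   ,  1.584, -0.038]), 'joint_velocities': array([-0.   ,  0.002,  0.001,  0.001, -0.001,  0.   ]), 'joint_efforts': array([-0.0000e+00, -7.2123e+01, -6.2266e+01,  7.8000e-02,  2.3000e-02,
       -0.0000e+00]), 'ee_pos': array([0.261, 0.622, 0.218]), 'tcp_rot': array([-0.   ,  0.198,  0.98 , -0.001]), 'contact_force': array([ 0.78 , -0.158,  0.844]), 'ft_torque': array([-0.04 , -0.028,  0.007]), 'gripper_force': np.float64(0.0), 'width': np.float64(0.093)}
scene 396.22813149812777 280.2930689938413 205.18010680630465 [[0.738, -0.675, 0.015, -0.373], [-0.28, -0.327, -0.903, 0.174], [0.614, 0.662, -0.43, 0.921], [0.0, 0.0, 0.0, 1.0]]
side 501.5338926067839 277.4071206194097 202.3581667027042 [[0.781, -0.625, 0.016, -0.372], [-0.5, -0.64, -0.583, 0.24], [0.375, 0.448, -0.812, 1.217], [0.0, 0.0, 0.0, 1.0]]
wrist 290.56522082973277 279.84050309211904 207.32149752110232 [[0.001, -0.958, -0.288, 0.08], [1.0, 0.001, -0.001, 0.0], [0.001, -0.288, 0.958, -0.165], [0.0, 0.0, 0.0, 1.0]]
```

View pics/scene0.png

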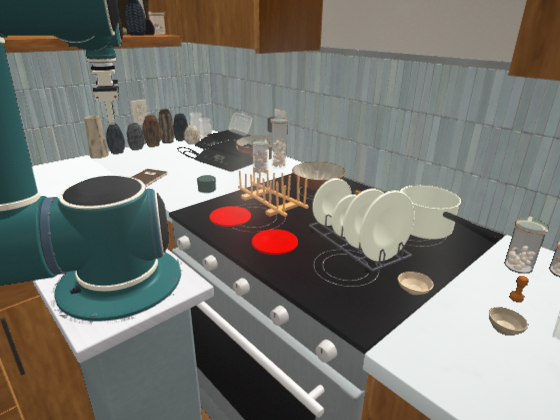

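View pics/side0.png

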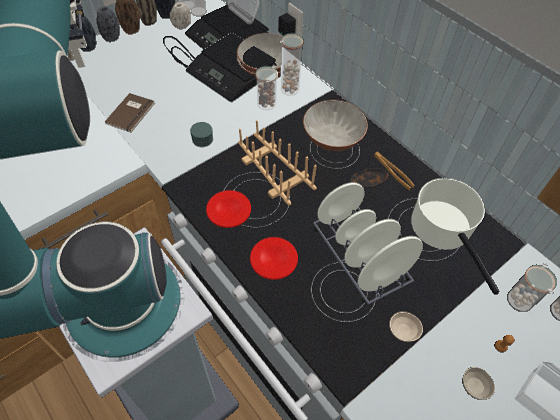

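The side view shows four white lids in the drainer at about (340,203), (356,226), (373,244) and (391,265). The rack is at (277,165). Two red look-alikes lie flat at (229,208) and (274,258) and get left alone, along with the tin at (201,133) and the bowl at (406,327). Next is one close crop of the lids and the rack.

Run:
```python
import cv2
a=cv2.imread("pics/side0.png")[115:310,225:435]
cv2.imwrite("pics/c1.png",cv2.resize(a,None,fx=3,fy=3,interpolation=cv2.INTER_CUBIC)[:600,:])
a=cv2.imread("pics/scene0.png")[160:280,225:425]
cv2.imwrite("pics/c2.png",cv2.resize(a,None,fx=4,fy=4,interpolation=cv2.INTER_CUBIC))
```

```text
(no output)
```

View pics/c1.png

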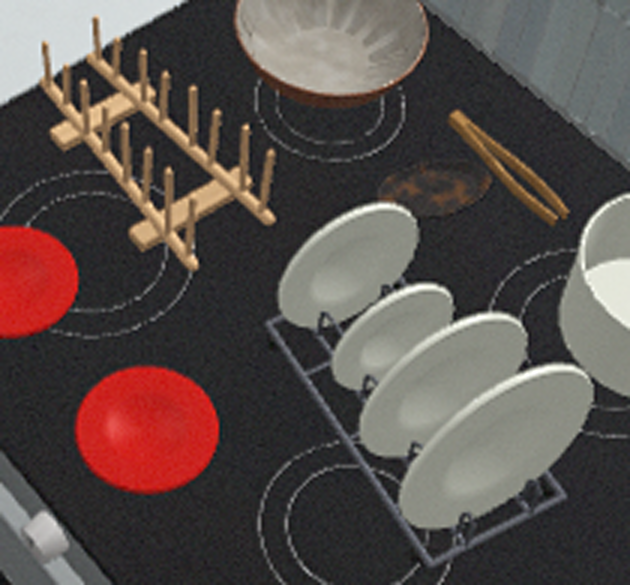

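View pics/c2.png

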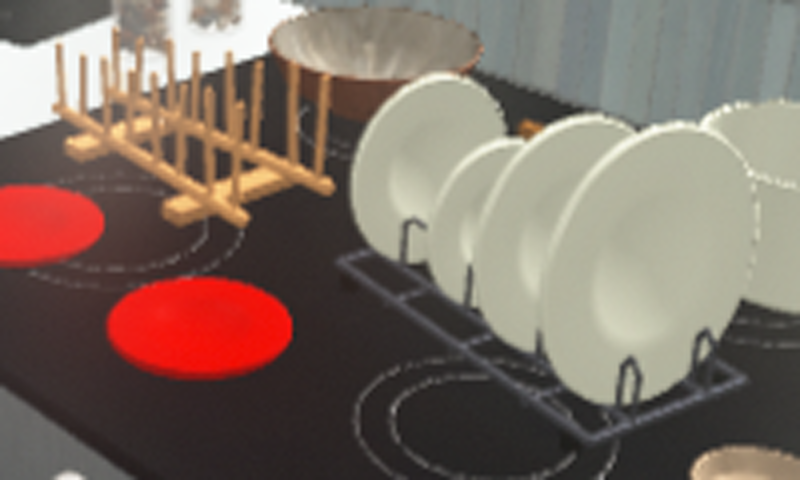

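```bash
cat > g.py <<'E'
import numpy as np,pickle
from scipy.optimize import least_squares
C={n:pickle.load(open(f"pics/{n}0.pkl","rb")) for n in("scene","side")}
def proj(n,P):
    c=C[n];E=c["extrinsics"];q=np.asarray(P)@E[:3,:3].T+E[:3,3]
    return np.c_[c["fx"]*q[:,0]/q[:,2]+c["cx"],c["fy"]*q[:,1]/q[:,2]+c["cy"]]
E
cat > fit.py <<'E'
from g import *
S=lambda u,v:(u/3+225,v/3+115)
T=lambda u,v:(u/4+225,v/4+160)
N=None
side=[(278,419,203,329),(330,453,283,391),(359,528,311,458),(398,593,363,528)]
sc=[(350,505,72,265),(428,N,137,N),(474,N,113,N),(538,757,120,406)]
th=np.linspace(0,2*np.pi,180)
def res(p):
    r=[]
    for i in range(4):
        x,y,z,R,tilt=p[1+5*i:6+5*i];a=p[0]   # a: axis dir
        n=np.array([np.cos(a)*np.cos(tilt),np.sin(a)*np.cos(tilt),np.sin(tilt)]);h=np.array([-np.sin(a),np.cos(a),0]);k=np.cross(n,h)
        P=np.r_[tuple(np.array([x,y,z])+R*(np.outer(np.cos(th),h)+np.outer(np.sin(th),k))+s*.004*n for s in(-1,1))]
        for nm,m,f,o in(("side",side[i],3,(225,115)),("scene",sc[i],4,(225,160))):
            q=proj(nm,P);e=(q[:,0].min(),q[:,0].max(),q[:,1].min(),q[:,1].max())
            for j in range(4):
                if m[j] is not None:r.append(e[j]-(m[j]/f+o[j//2]))
        r.append(tilt*20)
    return np.array(r)
best=None
for a0 in(0.,.8,1.6,2.4):
    p0=[a0]
    for k in range(4):p0+=[.55,.1-.06*k,.09,.08,0]
    s=least_squares(res,p0,x_scale=.01)
    if best is None or s.cost<best.cost:best=s
print("axis deg",np.degrees(best.x[0]),"cost",best.cost)
L=best.x[1:].reshape(4,5);print(np.round(L,4));print(np.linalg.norm(np.diff(L[:,:2],axis=0),axis=1), np.degrees(np.arctan2(*(L[0,:2]-L[3,:2])[::-1])))
# rack
t1=[(45,43),(67,68),(84,83),(104,110),(124,125),(148,150),(168,170),(192,200)]
t2=[(95,18),(116,40),(143,53),(166,75),(192,88),(217,112),(245,127),(270,152)]
s1={0:(58,45),6:(208,88),7:(238,102)};s2={0:(115,30),6:(291,75),7:(327,75)}
rail=[59,68,77,86];H=[80,90,100,110]
def rr(p,full=False):
    x,y,a,dr,zo=p;r=[];ey=np.array([np.cos(a),np.sin(a),0]);ex=np.array([ey[1],-ey[0],0])
    for sgn,t,sx in((-1,t1,s1),(1,t2,s2)):
        P=[]
        for i in range(4):
            for d in(1,-1):
                Y=(1.5-i)*.072+d*(.0145+dr); xx=sgn*(rail[i]-d*0.125*18)/2000
                P.append(np.array([x,y,0])+ex*xx+ey*Y+[0,0,zo+H[i]/1000])
        q=proj("side",P);r+=list((q-[S(*m) for m in t]).ravel())
        q=proj("scene",P)
        for k,m in sx.items(): r+=list(q[k]-T(*m))
    return np.array(r)
b=None
for a0 in np.arange(0,6.2,.7):
    s=least_squares(rr,[.45,.3,a0,.004,.026],x_scale=.01)
    if b is None or s.cost<b.cost:b=s
print("rack",b.x,np.degrees(b.x[2]),b.cost,np.abs(b.fun).max())
ey=np.array([np.cos(b.x[2]),np.sin(b.x[2])])
for i in range(4):print("slot",12+2*i,b.x[:2]+ey*(1.5-i)*.072)
E
python3 fit.py
```

```text
axis deg 83.82130215815353 cost 3.896848634329134
[[ 0.5696 -0.1486  0.0779  0.072   0.0017]
 [ 0.5533 -0.2211  0.0696  0.06   -0.0072]
 [ 0.5426 -0.2883  0.0899  0.0814 -0.0061]
 [ 0.53   -0.3571  0.0995  0.0928  0.0126]]
[0.07431304 0.06808604 0.06994299] 79.24858407676098
rack [ 5.43901303e-01  1.00552471e-01  7.81664849e+00  3.57396690e-03
 -1.87188421e-03] 447.8609681986328 9.579096557824615 2.440423646678596
slot 12 [0.54793235 0.20847722]
slot 14 [0.54524498 0.13652739]
slot 16 [0.54255762 0.06457756]
slot 18 [ 0.53987026 -0.00737227]
```

The white lids from rack end outward are 14 cm at side (340,203), 12 cm at (356,226), 16 cm at (373,244) and 18 cm at (391,265). Their knobs face +y, away from the cameras. The wide end of the rack faces the drainer.

```bash
cat > to.py <<'E'
import sys,numpy as np
from scipy.spatial.transform import Rotation as Ro
from bench import status
def pose():
    o=status.get_obs();q=o["tcp_rot"];return np.array(o["ee_pos"]),Ro.from_quat([q[1],q[2],q[3],q[0]]),o
def to(x,y,z,az):
    p,R,o=pose();Y=R.as_matrix()[:,1];a=np.degrees(np.arctan2(Y[1],Y[0]))
    yaw=-(az-a);R2=R*Ro.from_euler("z",yaw,degrees=True)
    print("t",round(o["t"],2),"az",round(a,2),"yaw",round(yaw,2),"tool-mm",np.round(R2.inv().apply(np.array([x,y,z])-p)*1000,1),"p",np.round(p,4),"F",np.round(o["contact_force"],1),"w",round(o["width"]*1000,1))
if __name__=="__main__": to(*map(float,sys.argv[1:5]))
E
python3 to.py 0.553 -0.221 0.30 82
```

```text
t 0.15 az 67.21 yaw -14.79 tool-mm [-406.1 -794.4  -81.4] p [0.2614 0.6222 0.2181] F [-1.  -0.1  0.6] w 92.9
```

Call:
play_rows([
  [[0,0,-40,-7.4,30],[0,0,-41,-7.4,30],[-18,-35,0,0,30],[-18,-35,0,0,30],[-18,-35,0,0,30],[-18,-35,0,0,30],[-18,-35,0,0,30],[-18,-35,0,0,30],[-18,-35,0,0,30],[-18,-35,0,0,30],[-18,-35,0,0,30],[-18,-35,0,0,30]],
], force=25)

```text
t: 1.35
ee_pos: [0.3912, 0.2491, 0.2996]
tcp_rot: [0.0, 0.07, 0.998, 0.0]
contact_force: [-0.1, 0.4, 1.0]
width: 0.0301
gripper_force: 0.0
```

Call:
play_rows([
  [[-18,-35,0,0,30],[-18,-35,0,0,30],[-18,-35,0,0,30],[-18,-35,0,0,30],[-18,-35,0,0,30],[-18,-35,0,0,30],[-18,-35,0,0,30],[-18,-35,0,0,30],[-18,-35,0,0,30],[-18,-35,0,0,30],[-18,-35,0,0,30],[0,0,0,0,30]],
])

```text
t: 2.55
ee_pos: [0.5342, -0.1615, 0.2984]
tcp_rot: [-0.001, 0.071, 0.997, -0.0]
contact_force: [-0.2, -0.0, 0.1]
width: 0.03
gripper_force: 0.0
```

```bash
cat > wr.py <<'E'
import sys,cv2,pickle
from to import *
from bench import capture
p,R,o=pose();c=capture("wrist");c["p"]=p;c["R"]=R.as_matrix()
pickle.dump(c,open(f"pics/{sys.argv[1]}.pkl","wb"));cv2.imwrite(f"pics/{sys.argv[1]}.png",c["frame"][:,:,::-1])
E
python3 wr.py w1; python3 to.py 0.553 -0.221 0.30 82
```

```text
t 2.6 az 81.86 yaw -0.14 tool-mm [-27.6 -58.   -1.4] p [ 0.5337 -0.1597  0.2987] F [ 0.7 -0.  -0.4] w 30.2
```

View pics/w1.png

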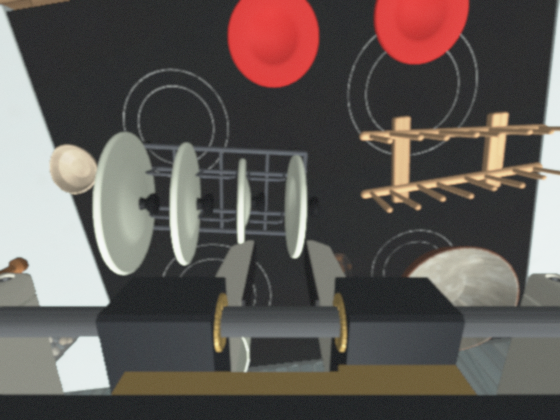

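Wrist view: the lids sit nearly edge-on, with knobs toward +y. The 18 cm lid is at column 124, the 16 cm at 185, the 12 cm at 242 and the 14 cm at 297. The rack spans columns 362–560. I'll measure the lids from here and take a crop of the rack.

```bash
cat >> g.py <<'E'
def W(name,u,v,z):
    c=pickle.load(open(f"pics/{name}.pkl","rb"));M=np.array(c["mount"]);T=np.eye(4);T[:3,:3]=c["R"];T[:3,3]=c["p"];X=T@M
    d=X[:3,:3]@[(u-c["cx"])/c["fx"],(v-c["cy"])/c["fy"],1];o=X[:3,3]
    return (o+d*(z-o[2])/d[2])[:2]
E
python3 - <<'E'
from g import *
import cv2
for n,R,a,b in((12,60,(243,158),(241,243)),(14,70,(297,155),(296,257)),(16,80,(185,143),(184,265)),(18,90,(126,132),(122,274))):
    z=(R+9)/1000;A=W("w1",*a,z);B=W("w1",*b,z);d=B-A
    print(n,np.round((A+B)/2,4),"diam",np.linalg.norm(d),"axis az",np.degrees(np.arctan2(d[1],d[0]))+90)
f=cv2.imread("pics/w1.png")[95:225,350:560];cv2.imwrite("pics/c3.png",cv2.resize(f,None,fx=3.8,fy=3.8,interpolation=cv2.INTER_CUBIC))
E
```

```text
12 [ 0.5574 -0.219 ] diam 0.12446244701994535 axis az 78.45364396235651
14 [ 0.5743 -0.1442] diam 0.14702721981581296 axis az 82.28457760618836
16 [ 0.5488 -0.2936] diam 0.17179182616351496 axis az 76.07479667556893
18 [ 0.5356 -0.3686] diam 0.19670253277258617 axis az 71.64653467239154
```

View pics/c3.png

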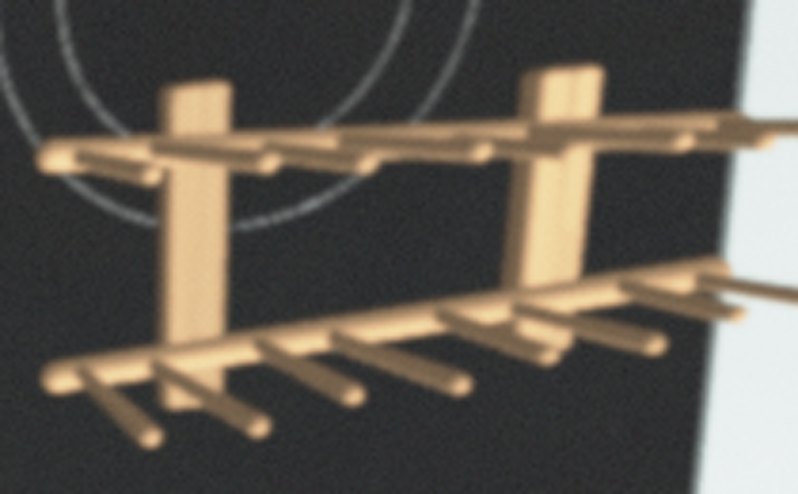

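```bash
cat > rack.py <<'E'
from g import *
t2=[(150,437),(260,427),(353,396),(462,385),(549,353),(655,345),(738,313)]
t1=[(150,175),(268,160),(368,162),(480,152),None,(683,140),(765,140)]
H=[.11,.11,.1,.1,.09,.09,.08,.08]
def model(p):
    x,y,a,dr=p;ey=np.array([np.cos(a),np.sin(a)]);ex=np.array([ey[1],-ey[0]]);out=[]
    for k in range(8):
        s=3-k//2;d=-1 if k%2==0 else 1
        Y=(1.5-s)*.072+d*(.0145+dr);w=[59,68,77,86][s]-d*.125*18
        out.append([np.array([x,y])+ex*sg*w/2000+ey*Y for sg in(-1,1)])
    return out
for dz in(0,.026):
    def res(p):
        m=model(p);r=[]
        for j,t in((0,t1),(1,t2)):
            for k in range(7):
                if t[k]: r+=list(1e3*(W("w1",350+t[k][0]/3.8,95+t[k][1]/3.8,H[k]+dz)-m[k][j]))
        return np.array(r)
    s=least_squares(res,[.54,.1,1.53,.004],x_scale=.01);print(dz,s.x,np.degrees(s.x[2]),s.cost);print(np.round(s.fun.reshape(-1,2),0).tolist())
    ey=np.array([np.cos(s.x[2]),np.sin(s.x[2])])
    for i in range(4):print("slot",12+2*i,np.round(s.x[:2]+ey*(1.5-i)*.072,4))
print(W("w1",364.5,136.6,.02),W("w1",365,194.5,.02))
E
python3 rack.py
```

```text
0 [0.5446557  0.09999689 1.53489207 0.00363704] 87.94283753376565 11.443527386756864
[[1.0, -0.0], [-2.0, 0.0], [1.0, 1.0], [-1.0, -0.0], [-1.0, -0.0], [1.0, -0.0], [-1.0, -0.0], [2.0, 0.0], [-0.0, 0.0], [2.0, 0.0], [-1.0, 0.0], [2.0, -0.0], [-1.0, -0.0]]
slot 12 [0.5485 0.2079]
slot 14 [0.5459 0.136 ]
slot 16 [0.5434 0.064 ]
slot 18 [ 0.5408 -0.0079]
0.026 [0.5382356  0.08383581 1.53306451 0.00329949] 87.83812623862335 201.52420140838473
[[5.0, 6.0], [2.0, 5.0], [4.0, 2.0], [2.0, -0.0], [1.0, -5.0], [3.0, -8.0], [-4.0, 7.0], [-1.0, 5.0], [-3.0, 2.0], [-1.0, 0.0], [-3.0, -3.0], [-0.0, -5.0], [-3.0, -7.0]]
slot 12 [0.5423 0.1918]
slot 14 [0.5396 0.1198]
slot 16 [0.5369 0.0479]
slot 18 [ 0.5342 -0.0241]
[ 0.49579763 -0.02941124] [ 0.58459873 -0.03383471]
```

```bash
python3 to.py 0.556 -0.220 0.107 80.5
```

```text
t 2.6 az 81.86 yaw 1.36 tool-mm [-32.3 -55.8 191.6] p [ 0.5337 -0.1597  0.2987] F [ 0.7 -0.  -0.4] w 30.2
```

Call:
play_rows([
  [[0,0,0,1.4,40],[-16,-28,0,0,40],[-16,-28,0,0,40],[0,0,20,0,40],[0,0,30,0,40],[0,0,30,0,40],[0,0,30,0,40],[0,0,30,0,40],[0,0,20,0,40],[0,0,10,0,40],[0,0,0,0,40]],
])

```text
t: 3.7
ee_pos: [0.5557, -0.2175, 0.129]
tcp_rot: [-0.001, 0.082, 0.997, 0.0]
contact_force: [-1.0, 0.0, -0.4]
width: 0.0397
gripper_force: 0.0
```

```bash
python3 wr.py w2; python3 to.py 0.556 -0.220 0.107 80.5
```

```text
t 3.75 az 80.63 yaw 0.13 tool-mm [-0.1 -2.  23.3] p [ 0.5562 -0.218   0.1303] F [-0.   0.4 -0.4] w 39.7
```

View pics/w2.png

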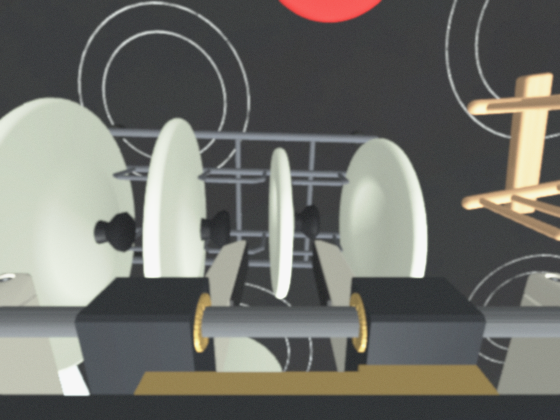

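The 12 cm lid (column 280) is centred between the fingertips (columns 240–318). Now descend, grip and lift.

Call:
play_rows([
  [[0,-2,13,0,40],[0,0,10,0,40],[0,0,0,0,0],[0,0,0,0,0],[0,0,0,0,0],[0,0,0,0,0],[0,0,0,0,0]],
])

```text
t: 4.45
ee_pos: [0.5559, -0.2208, 0.107]
tcp_rot: [0.0, 0.082, 0.997, -0.0]
contact_force: [-0.9, -3.1, -0.2]
width: 0.0082
gripper_force: 24.9
```

```bash
python3 to.py 0.5485 0.2079 0.27 87.9
```

```text
t 4.45 az 80.6 yaw -7.3 tool-mm [  23.   428.1 -163.2] p [ 0.5559 -0.2208  0.107 ] F [-0.9 -3.1 -0.2] w 8.2
```

Call:
play_rows([
  [[0,0,-10,0,0],[0,0,-25,0,0],[0,0,-40,0,0],[0,0,-40,0,0],[0,0,-35,0,0],[0,0,-15,-3.6,0],[0,0,0,-3.7,0],[2,20,0,0,0],[2,34,0,0,0],[2,34,0,0,0],[2,34,0,0,0],[2,34,0,0,0]],
])

```text
t: 5.65
ee_pos: [0.5511, -0.0629, 0.2724]
tcp_rot: [0.0, 0.018, 1.0, 0.0]
contact_force: [0.4, -0.4, -2.0]
width: 0.0079
gripper_force: 25.0
```

Call:
play_rows([
  [[2,34,0,0,0],[2,34,0,0,0],[2,34,0,0,0],[2,34,0,0,0],[2,34,0,0,0],[2,34,0,0,0],[2,34,0,0,0],[0,24,0,0,0],[0,10,0,0,0],[0,0,0,0,0],[0,0,0,0,0]],
])

```text
t: 6.75
ee_pos: [0.5474, 0.2074, 0.2719]
tcp_rot: [-0.0, 0.018, 1.0, -0.0]
contact_force: [0.4, -0.3, -1.6]
width: 0.008
gripper_force: 25.0
```

```bash
python3 wr.py w3; python3 to.py 0.5485 0.2079 0.117 87.9
```

```text
t 6.8 az 87.87 yaw -0.03 tool-mm [ -1.    0.8 154.9] p [0.5474 0.2071 0.2719] F [-0.8 -0.6 -2.2] w 7.7
```

View pics/w3.png

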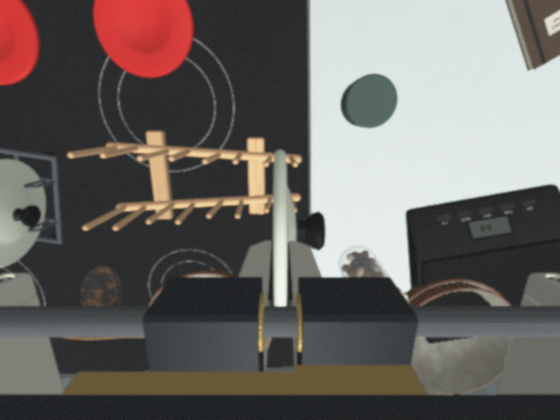

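Call:
play_rows([
  [[-1,1,20,0,0],[0,0,40,0,0],[0,0,40,0,0],[0,0,25,0,0],[0,0,12,0,0],[0,0,8,0,0],[0,0,5,0,0],[0,0,0,0,0]],
])

```text
t: 7.6
ee_pos: [0.5487, 0.2089, 0.1222]
tcp_rot: [0.0, 0.018, 1.0, 0.0]
contact_force: [-0.1, 0.2, -1.8]
width: 0.0078
gripper_force: 25.0
```

Call:
play_rows([
  [[0,0,2,0,0],[0,0,2,0,0],[0,0,0,0,0]],
])

```text
t: 7.9
ee_pos: [0.5486, 0.2091, 0.1179]
tcp_rot: [0.0, 0.018, 1.0, 0.0]
contact_force: [-0.2, 0.3, -0.5]
width: 0.0082
gripper_force: 25.0
```

Call:
play_rows([
  [[0,0,1,0,0],[0,0,1,0,0],[0,0,0,0,0]],
])

```text
t: 8.2
ee_pos: [0.549, 0.2092, 0.1176]
tcp_rot: [0.001, 0.018, 1.0, 0.0]
contact_force: [-3.9, -1.2, 13.7]
width: 0.0076
gripper_force: 25.0
```

Contact at 14 N upward, so the lid is seated. Release and rise.

Call:
play_rows([
  [[0,0,-1,0,12],[0,0,0,0,16],[0,0,0,0,22],[0,0,0,0,28],[0,0,0,0,32],[0,0,0,0,34],[0,0,-15,0,34],[0,0,-30,0,34],[0,0,-40,0,34],[0,0,-40,0,34],[0,0,-25,0,34],[0,0,0,0,34]],
])

```text
t: 9.4
ee_pos: [0.5493, 0.2093, 0.2722]
tcp_rot: [0.003, 0.018, 1.0, 0.001]
contact_force: [-0.7, 0.8, 0.0]
width: 0.0342
gripper_force: 0.0
```

```bash
python3 wr.py w4; python3 to.py 0.5743 -0.1455 0.27 81
```

```text
t 9.45 az 87.91 yaw 6.91 tool-mm [ -80.6 -346.3   -0.8] p [0.5488 0.2091 0.2695] F [ 0.3 -1.2  0.1] w 34.1
```

View pics/w4.png

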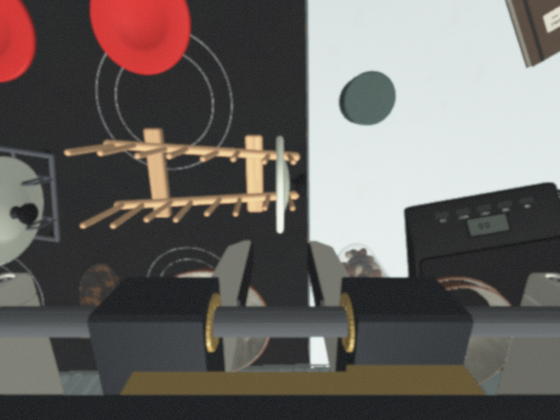

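The 12 cm lid stands in its slot (column 281). The 14 cm lid is next.

Call:
play_rows([
  [[0,0,0,6.9,40],[-6,-25,0,0,40],[-8,-36,0,0,40],[-8,-36,0,0,40],[-8,-36,0,0,40],[-8,-36,0,0,40],[-8,-36,0,0,40],[-8,-36,0,0,40],[-8,-36,0,0,40],[-8,-36,0,0,40],[-8,-34,0,0,40],[0,0,0,0,40]],
])

```text
t: 10.65
ee_pos: [0.5708, -0.1492, 0.2654]
tcp_rot: [-0.001, 0.08, 0.997, -0.0]
contact_force: [-0.4, 0.3, -0.5]
width: 0.0404
gripper_force: 0.0
```

```bash
python3 wr.py w5; python3 to.py 0.572 -0.146 0.122 80.5
python3 - <<'E'
import cv2,pickle
from g import *
f=cv2.imread("pics/w5.png");m=(f.min(2)>95).astype("uint8")
n,l,s,c=cv2.connectedComponentsWithStats(m)
for i in range(1,n):
    if s[i,4]>300 and s[i,1]<240: print(s[i],c[i].round())
E
```

```text
t 10.7 az 80.86 yaw 0.36 tool-mm [ -1.2   1.6 143.5] p [ 0.5708 -0.1475  0.2656] F [-0.4  0.9 -0.4] w 40.0
[ 355   78  205   99 5355] [474. 125.]
[    0    81   296   226 29682] [ 93. 198.]
[ 404  149  156  158 9318] [500. 259.]
[422 152  54  15 358] [449. 159.]
```

View pics/w5.png

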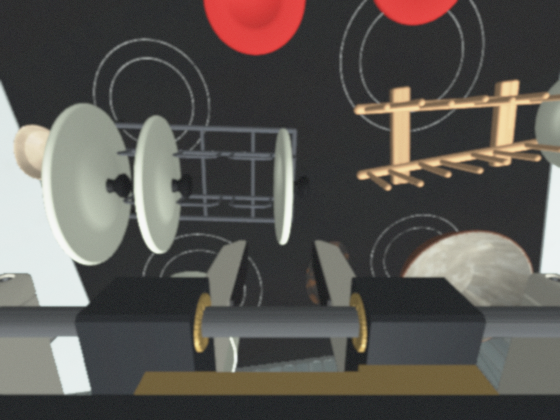

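The 14 cm lid is at column 285, between the fingertips (columns 243–318), with its rim ends at rows 130 and 244. Shift about 4 mm in +y and descend.

Call:
play_rows([
  [[-1,4,20,0,40],[0,0,35,0,40],[0,0,35,0,40],[0,0,25,0,40],[0,0,15,0,40],[0,0,11,0,40],[0,0,0,0,0],[0,0,0,0,0],[0,0,0,0,0],[0,0,0,0,0],[0,0,0,0,0]],
])

```text
t: 11.8
ee_pos: [0.5731, -0.1427, 0.1265]
tcp_rot: [0.001, 0.078, 0.997, -0.001]
contact_force: [-0.7, -4.8, 3.3]
width: 0.0091
gripper_force: 24.7
```

```bash
python3 to.py 0.5459 0.136 0.268 87.9
```

```text
t 11.8 az 81.0 yaw -6.9 tool-mm [  37.2  277.3 -141.9] p [ 0.5731 -0.1427  0.1265] F [-0.7 -4.8  3.3] w 9.1
```

Call:
play_rows([
  [[0,0,-10,0,0],[0,0,-25,0,0],[0,0,-40,0,0],[0,0,-40,0,0],[0,0,-27,0,0],[0,0,0,-3.5,0],[0,0,0,-3.4,0],[3,20,0,0,0],[4,34,0,0,0],[5,34,0,0,0],[5,34,0,0,0],[4,34,0,0,0]],
])

```text
t: 13.0
ee_pos: [0.557, 0.016, 0.2684]
tcp_rot: [0.0, 0.018, 1.0, 0.0]
contact_force: [0.8, -0.7, -1.9]
width: 0.0075
gripper_force: 25.0
```

Call:
play_rows([
  [[4,34,0,0,0],[4,34,0,0,0],[4,27,0,0,0],[4,17,0,0,0],[0,9,0,0,0],[0,0,0,0,0],[0,0,0,0,0]],
])

```text
t: 13.7
ee_pos: [0.5461, 0.1355, 0.2678]
tcp_rot: [-0.0, 0.018, 1.0, -0.0]
contact_force: [0.4, -0.4, -2.1]
width: 0.0077
gripper_force: 25.0
```

```bash
python3 wr.py w6; python3 to.py 0.5459 0.136 0.133 87.9
```

```text
t 13.75 az 87.87 yaw -0.03 tool-mm [  0.2   0.7 134.7] p [0.5461 0.1353 0.2677] F [ 0.  -0.5 -1.4] w 8.0
```

View pics/w6.png

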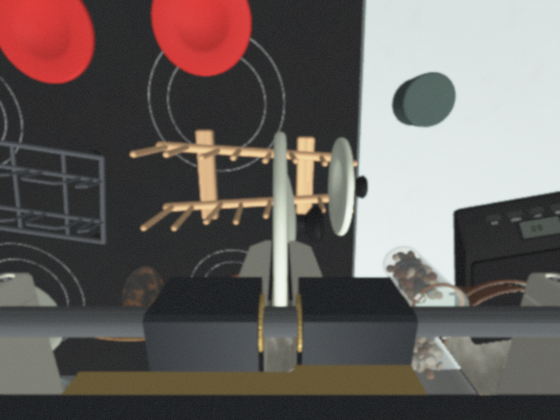

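The 14 cm lid hangs upright at column 281, above its slot. The 12 cm lid stands in its slot at column 341. Lowering.

Call:
play_rows([
  [[0,1,20,0,0],[0,0,40,0,0],[0,0,35,0,0],[0,0,20,0,0],[0,0,9,0,0],[0,0,3,0,0],[0,0,1,0,0],[0,0,0,0,0]],
])

```text
t: 14.55
ee_pos: [0.5465, 0.137, 0.1408]
tcp_rot: [0.001, 0.018, 1.0, 0.0]
contact_force: [0.1, 0.9, -2.1]
width: 0.0078
gripper_force: 25.0
```

Call:
play_rows([
  [[0,0,2,0,0],[0,0,1,0,0],[0,0,0,0,0]],
])

```text
t: 14.85
ee_pos: [0.546, 0.1371, 0.1367]
tcp_rot: [0.0, 0.018, 1.0, 0.0]
contact_force: [0.1, 0.2, -2.6]
width: 0.0079
gripper_force: 25.0
```

Call:
play_rows([
  [[0,0,1,0,0],[0,0,1,0,0],[0,0,0,0,0]],
])

```text
t: 15.15
ee_pos: [0.5467, 0.1371, 0.136]
tcp_rot: [0.001, 0.018, 1.0, 0.0]
contact_force: [0.9, -0.7, 8.1]
width: 0.0077
gripper_force: 25.0
```

Call:
play_rows([
  [[0,0,-1,0,12],[0,0,0,0,16],[0,0,0,0,22],[0,0,0,0,28],[0,0,0,0,32],[0,0,0,0,34],[0,0,-15,0,34],[0,0,-30,0,34],[0,0,-40,0,34],[0,0,-40,0,34],[0,0,-25,0,34],[0,0,0,0,34]],
])

```text
t: 16.35
ee_pos: [0.5467, 0.1372, 0.2911]
tcp_rot: [0.003, 0.018, 1.0, 0.001]
contact_force: [-0.0, -0.2, -0.1]
width: 0.0342
gripper_force: 0.0
```

```bash
python3 to.py 0.547 -0.291 0.285 80.5
```

```text
t 16.35 az 87.91 yaw 7.41 tool-mm [ -70.9 -422.3    5.6] p [0.5467 0.1372 0.2911] F [-0.  -0.2 -0.1] w 34.2
```

Call:
play_rows([
  [[0,0,0,7.4,40],[-4,-25,0,0,40],[-6,-36,0,0,40],[-6,-36,0,0,40],[-6,-36,0,0,40],[-6,-36,0,0,40],[-6,-36,0,0,40],[-6,-36,0,0,40],[-6,-36,0,0,40],[-6,-36,0,0,40],[-6,-36,0,0,40],[-6,-36,0,0,40]],
])

```text
t: 17.55
ee_pos: [0.5452, -0.2547, 0.2858]
tcp_rot: [-0.0, 0.083, 0.997, 0.0]
contact_force: [0.4, -0.1, 0.0]
width: 0.04
gripper_force: 0.0
```

Call:
play_rows([
  [[-6,-25,0,0,40],[-1,-12,0,0,40],[0,0,0,0,40],[0,0,0,0,40]],
])

```text
t: 17.95
ee_pos: [0.5464, -0.2901, 0.2857]
tcp_rot: [-0.0, 0.083, 0.997, 0.0]
contact_force: [-0.0, -0.8, -0.2]
width: 0.04
gripper_force: 0.0
```

```bash
python3 wr.py w7; python3 to.py 0.547 -0.291 0.141 80.5
```

```text
t 18.0 az 80.55 yaw 0.05 tool-mm [ -0.7  -1.1 144.8] p [ 0.5465 -0.2898  0.2858] F [-0.3  0.2 -0.3] w 40.5
```

View pics/w7.png

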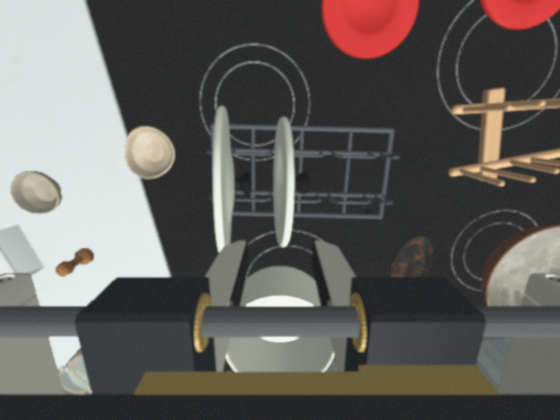

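The 16 cm lid is at column 284 between the fingertips (columns 243–318), and the 18 cm lid is at column 222. Shift 4 mm in +y, descend and grip.

Call:
play_rows([
  [[0,4,20,0,40],[0,0,35,0,40],[0,0,35,0,40],[0,0,25,0,40],[0,0,17,0,40],[0,0,12,0,40],[0,0,0,0,0],[0,0,0,0,0],[0,0,0,0,0],[0,0,0,0,0],[0,0,0,0,0]],
])

```text
t: 19.1
ee_pos: [0.5474, -0.2875, 0.1426]
tcp_rot: [0.001, 0.083, 0.997, -0.001]
contact_force: [-1.0, -4.2, 2.9]
width: 0.0084
gripper_force: 24.7
```

```bash
python3 to.py 0.5434 0.064 0.29 87.9
python3 - <<'E'
from g import *
for a,b,z in(((284,118),(284,246),.089),((222,107),(222,254),.099)): print((W("w7",*a,z)+W("w7",*b,z))/2,np.linalg.norm(W("w7",*a,z)-W("w7",*b,z)))
E
```

```text
t 19.1 az 80.5 yaw -7.4 tool-mm [  16.7  350.9 -148. ] p [ 0.5474 -0.2875  0.1426] F [-1.  -4.2  2.9] w 8.4
[ 0.54809634 -0.28510013] 0.1656891749384317
[ 0.53309314 -0.3604962 ] 0.18505999986989113
```

Call:
play_rows([
  [[0,0,-10,0,0],[0,0,-25,0,0],[0,0,-40,0,0],[0,0,-40,0,0],[0,0,-33,0,0],[0,0,0,-3.7,0],[0,0,0,-3.7,0],[0,20,0,0,0],[2,32,0,0,0],[2,34,0,0,0],[2,34,0,0,0],[2,34,0,0,0]],
])

```text
t: 20.3
ee_pos: [0.5442, -0.1306, 0.29]
tcp_rot: [-0.0, 0.019, 1.0, 0.0]
contact_force: [0.4, -0.2, -2.3]
width: 0.0084
gripper_force: 25.0
```

Call:
play_rows([
  [[2,34,0,0,0],[2,34,0,0,0],[2,34,0,0,0],[2,34,0,0,0],[1,30,0,0,0],[0,20,0,0,0],[0,11,0,0,0],[0,0,0,0,0],[0,0,0,0,0]],
])

```text
t: 21.2
ee_pos: [0.5428, 0.0641, 0.2897]
tcp_rot: [-0.0, 0.018, 1.0, -0.0]
contact_force: [0.9, 0.4, -2.0]
width: 0.0079
gripper_force: 25.0
```

```bash
python3 to.py 0.5434 0.0645 0.1505 87.9
```

```text
t 21.2 az 87.9 yaw -0.0 tool-mm [ -0.6   0.4 139.2] p [0.5428 0.0641 0.2897] F [ 0.9  0.4 -2. ] w 7.9
```

Call:
play_rows([
  [[0,0,20,0,0],[0,0,40,0,0],[0,0,38,0,0],[0,0,22,0,0],[0,0,10,0,0],[0,0,4,0,0],[0,0,1,0,0],[0,0,0,0,0]],
])

```text
t: 22.0
ee_pos: [0.5435, 0.0642, 0.1559]
tcp_rot: [0.001, 0.018, 1.0, 0.0]
contact_force: [0.4, 0.1, -2.7]
width: 0.0077
gripper_force: 25.0
```

Call:
play_rows([
  [[0,0,2,0,0],[0,0,1,0,0],[0,0,0,0,0]],
])

```text
t: 22.3
ee_pos: [0.5429, 0.0645, 0.1517]
tcp_rot: [0.0, 0.018, 1.0, 0.0]
contact_force: [-0.5, -0.4, -2.4]
width: 0.0079
gripper_force: 25.0
```

Call:
play_rows([
  [[0,0,1,0,0],[0,0,1,0,0],[0,0,0,0,0]],
])

```text
t: 22.6
ee_pos: [0.5435, 0.0645, 0.1508]
tcp_rot: [0.001, 0.018, 1.0, 0.0]
contact_force: [0.5, -0.3, 7.6]
width: 0.008
gripper_force: 25.0
```

Seated where predicted. Release and go for the 18 cm lid.

Call:
play_rows([
  [[0,0,-1,0,12],[0,0,0,0,16],[0,0,0,0,22],[0,0,0,0,28],[0,0,0,0,32],[0,0,0,0,34],[0,0,-15,0,34],[0,0,-30,0,34],[0,0,-40,0,34],[0,0,-40,0,34],[0,0,-25,0,34],[0,0,0,0,34]],
])

```text
t: 23.8
ee_pos: [0.5436, 0.0645, 0.306]
tcp_rot: [0.003, 0.018, 1.0, 0.0]
contact_force: [0.3, -0.8, -0.8]
width: 0.0341
gripper_force: 0.0
```

```bash
python3 to.py 0.533 -0.360 0.30 80.5
```

```text
t 23.8 az 87.91 yaw 7.41 tool-mm [ -59.5 -420.4    5.7] p [0.5436 0.0645 0.306 ] F [ 0.3 -0.8 -0.8] w 34.1
```

Call:
play_rows([
  [[0,0,0,7.4,40],[-3,-25,0,0,40],[-5,-36,0,0,40],[-5,-36,0,0,40],[-5,-36,0,0,40],[-5,-36,0,0,40],[-5,-36,0,0,40],[-5,-36,0,0,40],[-5,-36,0,0,40],[-5,-36,0,0,40],[-5,-36,0,0,40],[-5,-36,0,0,40]],
])

```text
t: 25.0
ee_pos: [0.5313, -0.3255, 0.3007]
tcp_rot: [-0.0, 0.083, 0.997, 0.0]
contact_force: [0.8, 0.8, -0.1]
width: 0.0398
gripper_force: 0.0
```

Call:
play_rows([
  [[-5,-25,0,0,40],[-1,-10,0,0,40],[0,0,0,0,40],[0,0,0,0,40]],
])

```text
t: 25.4
ee_pos: [0.5319, -0.3587, 0.3007]
tcp_rot: [-0.0, 0.083, 0.997, 0.0]
contact_force: [0.8, -0.8, -0.6]
width: 0.0399
gripper_force: 0.0
```

```bash
python3 wr.py w8; python3 to.py 0.533 -0.360 0.157 80.5
```

```text
t 25.45 az 80.55 yaw 0.05 tool-mm [ -1.2  -1.4 143.9] p [ 0.532  -0.3585  0.3009] F [-0.2  0.5  0.4] w 39.8
```

View pics/w8.png

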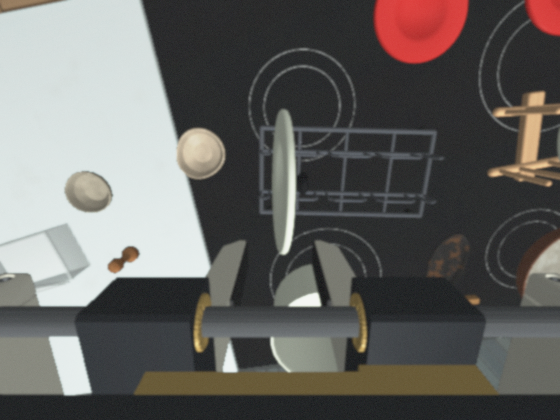

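The 18 cm lid is at column 284 between the fingertips. Descend and grip.

Call:
play_rows([
  [[-1,2,20,0,40],[0,0,35,0,40],[0,0,35,0,40],[0,0,25,0,40],[0,0,16,0,40],[0,0,12,0,40],[0,0,0,0,0],[0,0,0,0,0],[0,0,0,0,0],[0,0,0,0,0],[0,0,0,0,0]],
])

```text
t: 26.55
ee_pos: [0.5334, -0.3584, 0.1586]
tcp_rot: [0.001, 0.083, 0.997, -0.001]
contact_force: [0.4, -5.1, 1.7]
width: 0.0089
gripper_force: 24.8
```

```bash
python3 to.py 0.5408 -0.0075 0.305 87.9
```

```text
t 26.55 az 80.5 yaw -7.4 tool-mm [   5.3  350.7 -147. ] p [ 0.5334 -0.3584  0.1586] F [ 0.4 -5.1  1.7] w 8.9
```

Call:
play_rows([
  [[0,0,-10,0,0],[0,0,-25,0,0],[0,0,-40,0,0],[0,0,-40,0,0],[0,0,-32,0,0],[0,0,0,-3.7,0],[0,0,0,-3.7,0],[0,20,0,0,0],[0,32,0,0,0],[1,34,0,0,0],[1,34,0,0,0],[1,34,0,0,0]],
])

```text
t: 27.75
ee_pos: [0.5353, -0.2016, 0.3049]
tcp_rot: [-0.0, 0.019, 1.0, 0.0]
contact_force: [0.8, -0.7, -2.4]
width: 0.0078
gripper_force: 25.0
```

Call:
play_rows([
  [[1,34,0,0,0],[1,34,0,0,0],[0,34,0,0,0],[0,34,0,0,0],[0,30,0,0,0],[0,20,0,0,0],[0,11,0,0,0],[0,0,0,0,0],[0,0,0,0,0]],
])

```text
t: 28.65
ee_pos: [0.5408, -0.0071, 0.3047]
tcp_rot: [-0.0, 0.018, 1.0, -0.0]
contact_force: [0.5, -0.4, -3.8]
width: 0.0079
gripper_force: 25.0
```

```bash
python3 wr.py w9; python3 to.py 0.5408 -0.0075 0.1656 87.9
```

```text
t 28.7 az 87.87 yaw -0.03 tool-mm [ 1.000e-01 -0.000e+00  1.391e+02] p [ 0.5409 -0.0075  0.3047] F [ 0.1 -0.  -4. ] w 7.8
```

View pics/w9.png

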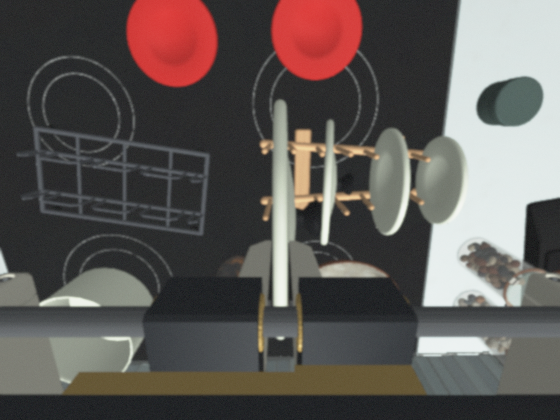

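Run:
```python
from g import *
print((W("w9",331,122,.097)+W("w9",325,243,.097))/2)
```

```text
[0.54635496 0.05532845]
```

Call:
play_rows([
  [[0,-1,20,0,0],[0,0,40,0,0],[0,0,38,0,0],[0,0,18,0,0],[0,0,8,0,0],[0,0,8,0,0],[0,0,3,0,0],[0,0,0,0,0]],
])

```text
t: 29.5
ee_pos: [0.5413, -0.0079, 0.1704]
tcp_rot: [0.0, 0.018, 1.0, -0.0]
contact_force: [0.0, 0.7, -2.6]
width: 0.0079
gripper_force: 25.0
```

Call:
play_rows([
  [[0,0,2,0,0],[0,0,1,0,0],[0,0,0,0,0]],
])

```text
t: 29.8
ee_pos: [0.541, -0.0078, 0.1668]
tcp_rot: [0.0, 0.018, 1.0, -0.0]
contact_force: [-1.4, -0.6, -4.2]
width: 0.0083
gripper_force: 25.0
```

Call:
play_rows([
  [[0,0,1,0,0],[0,0,1,0,0],[0,0,0,0,0]],
])

```text
t: 30.1
ee_pos: [0.541, -0.0078, 0.1648]
tcp_rot: [0.0, 0.018, 1.0, 0.0]
contact_force: [0.8, -0.5, -0.6]
width: 0.0079
gripper_force: 25.0
```

Call:
play_rows([
  [[0,0,1,0,0],[0,0,0,0,0]],
])

```text
t: 30.3
ee_pos: [0.5414, -0.0078, 0.1645]
tcp_rot: [0.001, 0.018, 1.0, -0.0]
contact_force: [0.3, -0.9, 5.2]
width: 0.0079
gripper_force: 25.0
```

Call:
play_rows([
  [[0,0,-1,0,11],[0,0,0,0,14],[0,0,0,0,18],[0,0,0,0,21],[0,0,0,0,23],[0,0,0,0,24],[0,0,-15,0,24],[0,0,-30,0,24],[0,0,-40,0,24],[0,0,-40,0,24],[0,0,-40,0,24],[0,0,0,0,24]],
])

```text
t: 31.5
ee_pos: [0.5417, -0.0079, 0.3367]
tcp_rot: [0.004, 0.018, 1.0, -0.0]
contact_force: [0.3, 0.5, 0.2]
width: 0.0241
gripper_force: 0.0
```

Call:
play_rows([
  [[20,-20,0,0,24],[20,-30,0,0,24],[20,-30,0,0,24],[20,-30,0,0,24],[0,-30,0,0,24],[0,-30,0,0,24],[0,0,0,0,24],[0,0,0,0,24]],
])

```text
t: 32.3
ee_pos: [0.4546, -0.175, 0.3299]
tcp_rot: [0.0, 0.019, 1.0, 0.0]
contact_force: [0.3, 0.6, -0.1]
width: 0.0238
gripper_force: 0.0
```

Run:
```python
from bench import capture,status
import cv2,numpy as np
a=cv2.resize(capture("side")["frame"][95:295,200:460,::-1],None,fx=2,fy=2,interpolation=cv2.INTER_CUBIC)
b=cv2.resize(capture("scene")["frame"][130:290,190:450,::-1],None,fx=1,fy=1)
b=cv2.resize(capture("scene")["frame"][140:240,190:330,::-1],(280,200),interpolation=cv2.INTER_CUBIC)
c=np.zeros((400,800,3),"uint8");c[:,:520]=a;c[:200,520:]=b;cv2.imwrite("pics/f.png",c);print(status.get_obs()["t"])
```

```text
32.45
```

View pics/f.png

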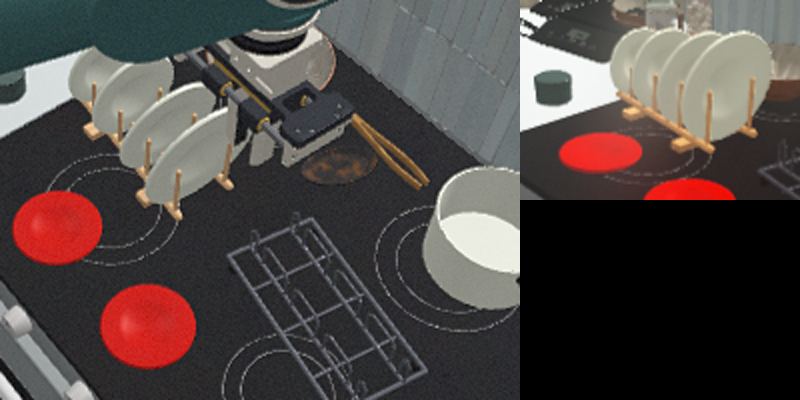

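All four lids stand between their dowels in size order. The scene crop shows them at (635,65), (655,70), (680,80) and (727,85). The drainer is empty and the arm is clear. Handing in.

```bash
python3 -c "
from bench import ticket
print(ticket.hand_in())"
```

```text
the job is handed in; nothing more can be done
None
```

All four lids stand in the wooden rack by size, smallest at the narrow end, and I've handed the job in at about 32 s; the hand-in returned no verdict, and I never moved or touched the tin, bowl or red look-alikes.

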